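Slide the row of cartons home in its bay

ROBOT

A 7-joint arm with a two-finger parallel gripper is mounted at the origin on a cart in front of the work surface, level with it; the furniture and walls round the work are solid. World frame = base frame: x ahead of the robot, y to its left, z up, the work surface at z = 0. Lengths are in m, angles in rad, forces in N, time in s.
With the tool pointing down it reaches from about 0.425 to 0.875 m from the base axis. Payload 4.7 kg.
Tool frame: the origin (TCP) lies midway between the tips of the shut fingers; the grasp point (between the pads) lies 19 mm behind it (ctrl.grip_point_offset is the distance from the TCP to the grasp point, in m); z points along the fingers, y is the line along which they close (so a half turn about z gives the same grasp; the last joint's range is limited). The gripper opens to 87 mm and grips with 3 to 60 N. Pads are 19 mm wide; open, the fingers measure 117 mm over their backs; the gripper's body (75 mm by 190 mm) begins 51 mm behind the grasp point.
Start: joints at [-1.13, 0.321, -0.07, 1.45, 0.023, 1.371, -0.057], TCP at [0.269, 0.592, 0.223] pointing down, gripper open.
Joint ranges: [-2.86, 2.86], [-0.3, 2.09], [-1.38, 1.24], [0.06, 2.45], [-1.56, 4.7], [0.09, 2.05], [-2.69, 2.69]. Speed limits (rad/s): [2.57, 2.57, 3.14, 3.14, 3.14, 3.14, 3.14].

INTERFACE

Orientations are given as a rotation vector (axis times angle).
In Python, from bench import ctrl gives the robot as it stands. The module is installed in compiled form; this text tells all that it offers.
- The arm moves only by the shell command python3 -m handwheel 'ROWS' [OPENING] [FORCE]. ROWS is JSON, a list of rows, each an object of numbers: "x", "y", "z": the shift along the tool's x, y, z in m; "wx", "wy", "wz": the turn, a rotation vector about the tool's x, y, z in degrees. A call has 1 to 10 rows; each row is the pose to reach, as a shift and turn from the pose commanded when the call began, along the tool's axes at that moment; what a row does not reach only later rows make up. A row lasts 1/12 s, in which the tool goes at most 41.7 mm and 7.16 degrees, less where a joint would pass 70% of its speed; a pose out of reach is approached as far as the arm can. A call with a gripper value outside its range is refused whole. OPENING is the finger opening in m, from 0 to 0.087, set as the call begins (- or left out, the last holds). The fingers move at their own pace and stop on an object; FORCE is the grip in N (left out, the last holds). Time passes only in rows, so rows that repeat a pose let the fingers close. It gives the time, the measured TCP pose, the force, the opening and the grip force at its end, in the units of the state.
- ctrl.get_state(): the state, without advancing time (a new reading comes with each control period).
- ctrl.get_image(name): name is "side" or "top"; returns a dict with "image" (400x640x3 uint8, red, green, blue), "K" (3x3 intrinsics, pixels), "world_to_cam" (4x4, takes a point from world to camera coordinates). Camera axes: x right, y down, z forward; pixel columns grow to the right and rows downward; lengths in m; the calibration is good to about 2 mm. A picture is of the moment at which its call begins. There is no depth.
- ctrl.close_job(): hands the job in; it is judged then, once.
The state is a dict: "time": time; "joint_positions": joint angles; "qd": joint speeds; "joint_torque": joint torques, N m; "position": TCP position; "tool_rot": TCP orientation; "ft_force": force on the tool from outside, world axes, zero at the start; "torque": the same for the moment, N m; "grip_width": opening from 0.0 (shut) to 1.0 (fully open); "grip_force": force on a finger pad.
Only numpy, scipy, OpenCV 4.12 (cv2) and the standard library are available. Lean on these libraries where they do the work, as an engineer would, in place of code of your own. Each camera call takes 0.05 s, during which the arm holds its last target. There are 200 camera calls.

TASK

A salt shaker was left standing in the wooden bay on the serving cart: take it out and stand it upright on the cart top outside the bay. Then push the row of three cartons, as one block and only by the rear carton (never touch the other two), into the bay until the front carton is home against the back board and all three stand closed up, square and in line. Leave everything else on the cart where it is.

Things in the scene. Friction and masses are not known exactly. Their poses are not given: they have to be found in the camera images.
- bay: Fixed wooden bay, no floor. Origin: cart top, middle of the back board's inner face; +x = push direction, mouth at -x. Back board x 0 to 12, 167 wide, 45 high. Two rails 12 thick, 30 high, inner faces at y = +-71.5, straight from x 0 to -150, then flaring out 24 deg for 40 more. Row at home: carton centres y 0, x -34, -102, -170; the rear one is half out of the straight rails (all mm)
- carton_front: Dark carton with gabled top, first of a row of three alike, nearest the back board. Origin: centre of underside; x axis (68 thick) along the row toward the back board, y axis (131 wide) across it. Upright walls to 63, gable ridge at 107. About 0.2 kg, slides. Starts with its nose between the rails, 105 to 130 mm from the back board. Do not touch it
- carton_middle: The same kind of carton, second in the row, a few mm behind the front one and up to a few mm out of line. Do not touch it
- carton_rear: The same kind of carton, last in the row, a few mm behind the middle one; its outer wide face (at -34 mm along its x axis) is the face to push, low and in the middle
- shaker: Salt shaker, round, 44 mm in diameter up to 70 mm, narrowing to 34 mm, 90 mm high, about 0.1 kg, standing upright in the bay between the front carton and the back board. Origin at the centre of its underside, z up
- bottle: Bystander: slim sauce bottle, 48 mm in diameter, 183 mm high, beyond the row. Origin at the centre of its underside. Leave alone
- honey: Bystander: squat jar with a screw lid, 60 mm in diameter, 86 mm high, beyond the row. Origin at the centre of its underside. Leave alone
- mug: Bystander: mug with a handle, about 92 mm wide (128 mm with the handle), 95 mm high, to the right of the row. Origin at the middle of its 92x128 mm outline, on its underside. Leave alone
Mind the look-alikes: they are no part of the job. Leave any yellow look-alike of the carton_middle alone. Leave any blue look-alike of the carton_rear alone.

How it is judged:
By the outcome, as a careful person would: the job done as asked, in the order asked, and still so for the second after the job is handed in, with the robot touching nothing.
It also fails if it takes over 64 s, if anything falls off the work surface, if the arm or the gripper's body presses on something with over 40 N, if the wrist force passes 120 N, or if a joint passes its speed limit or range.

## Working session

There is one attempt and no reset: what is moved stays moved. The work goes in short steps, Python scripts to look and compute and a shell command to move; the robot and the scene stay as the last step left them, time stands still between calls to the robot, and variables do not carry over. Pictures are saved under pics/ and viewed, at most 10 in all, crops included, and the job is handed in when it is done.

```bash
mkdir -p pics; python3 - <<'E'
from bench import ctrl
import cv2,numpy as np
s=ctrl.get_state();print(s)
for n in("side","top"):
    d=ctrl.get_image(n);cv2.imwrite(f"pics/{n}0.png",d["image"][:,:,::-1]);np.savez(f"{n}0.npz",**d)
    print(n,d["K"].tolist(),np.round(d["world_to_cam"],4).tolist())
E
```

```text
{'time': 0.0, 'joint_positions': array([-1.12990099,  0.321814  , -0.07007964,  1.45170558,  0.02263898,
        1.37079024, -0.05688967]), 'qd': array([-0.00051155,  0.00108375, -0.00071221,  0.00054876, -0.00074844,
       -0.00084915,  0.00046091]), 'joint_torque': array([-7.61686283e-05, -4.91273367e+01, -4.03603585e-01, -3.12541544e+01,
       -6.36838214e-02,  4.33897250e-02,  1.77861148e-04]), 'position': array([0.26889867, 0.59115013, 0.22145198]), 'tool_rot': array([-6.65205750e-01, -3.07008012e+00,  3.00205547e-03]), 'ft_force': array([0.21019531, 0.66714594, 0.04234083]), 'torque': array([ 0.0265466 , -0.00144612,  0.02610625]), 'grip_force': 0.0, 'grip_width': 1.0025956129876066}
side [[476.48827241655204, 0.0, 313.074045821707], [0.0, 476.48827241655204, 196.28220147575954], [0.0, 0.0, 1.0]] [[-0.9988, 0.0479, -0.0065, 0.5941], [0.0317, 0.5477, -0.8361, 0.0558], [-0.0365, -0.8353, -0.5486, 1.3164], [0.0, 0.0, 0.0, 1.0]]
top [[414.77400706714496, 0.0, 320.3268906520545], [0.0, 414.77400706714496, 196.5514590642693], [0.0, 0.0, 1.0]] [[0.0011, -0.9999, -0.01, -0.0318], [-0.9906, 0.0003, -0.1367, 0.5598], [0.1367, 0.01, -0.9906, 1.3983], [0.0, 0.0, 0.0, 1.0]]
```

View pics/top0.png

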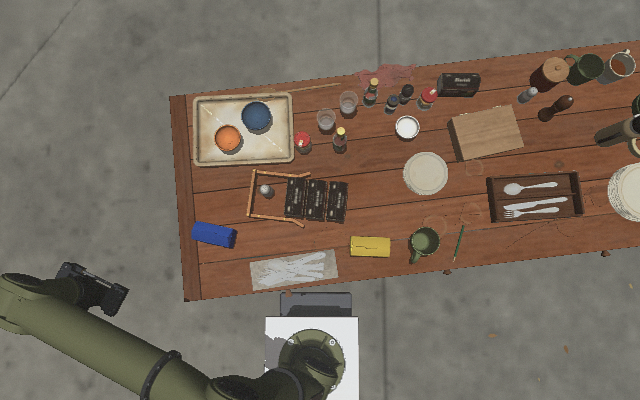

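View pics/side0.png

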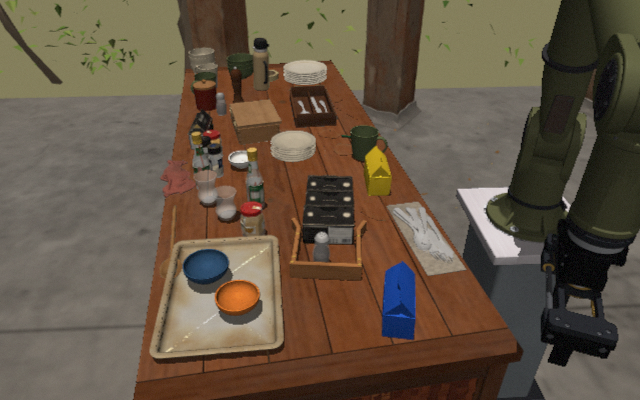

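The top view shows the bay with its back board at about (250,193), the shaker top at (265,190) and the cartons at (295–338,200). The row pushes to image left (+y). The side view shows the shaker at (321,245) and the back board at (326,268). I'll enlarge both.

```bash
python3 - <<'E'
import cv2,numpy as np
t=cv2.imread("pics/top0.png");s=cv2.imread("pics/side0.png")
a=cv2.resize(t[160:235,238:358],None,fx=6.6,fy=6.6,interpolation=cv2.INTER_CUBIC)
cv2.imwrite("pics/topz.png",a)
b=cv2.resize(s[165:285,280:380],None,fx=5,fy=5,interpolation=cv2.INTER_CUBIC)
cv2.imwrite("pics/sidez.png",b)
E
```

```text
(no output)
```

View pics/topz.png

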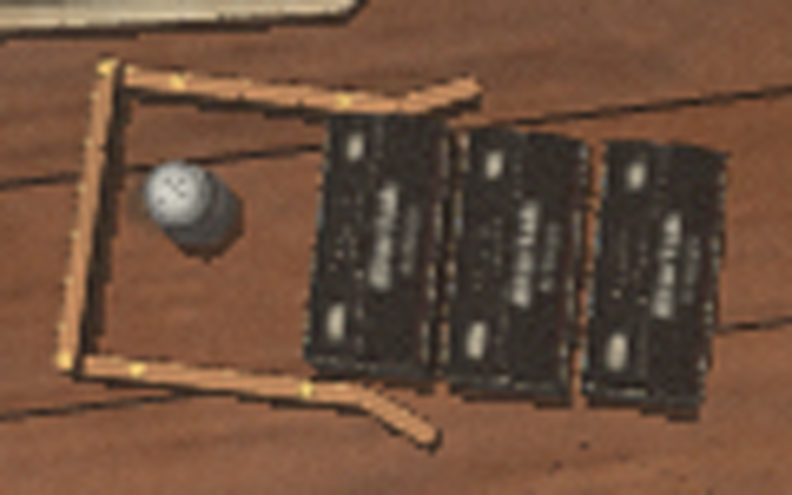

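View pics/sidez.png

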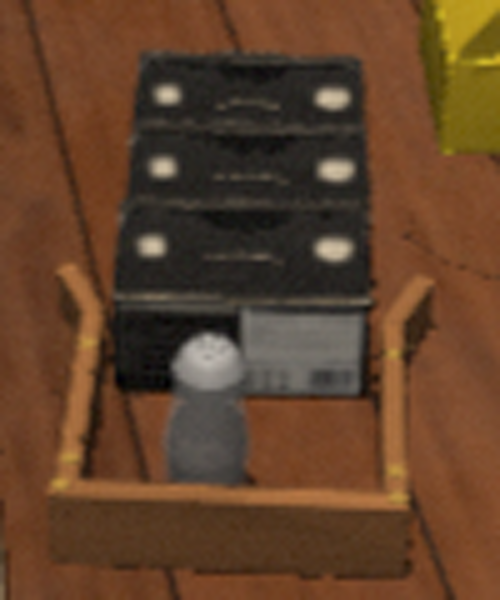

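```bash
cat > h.py <<'E'
import numpy as np
def ray(d,uv):
    R=d["world_to_cam"][:3,:3];t=d["world_to_cam"][:3,3]
    return -R.T@t, R.T@np.linalg.solve(d["K"],[uv[0],uv[1],1.])
def onz(d,uv,z):
    c,r=ray(d,uv);return c+r*(z-c[2])/r[2]
def proj(d,p):
    q=d["K"]@(d["world_to_cam"]@[*p,1])[:3];return q[:2]/q[2]
E
python3 - <<'E'
from h import *
T=np.load("top0.npz");S=np.load("side0.npz")
t=lambda u,v,z:onz(T,(238+u/6.6-.42,160+v/6.6-.42),z)
s=lambda u,v,z:onz(S,(280+u/5-.4,165+v/5-.4),z)
print(ray(T,(0,0))[0],ray(S,(0,0))[0])
def pr(n,p):print(n,np.round(p*1000,1))
for n,p in dict(bdA=t(107,60,.045),bdB=t(64,370,.045),SbdA=s(48,492,.045),SbdB=s(412,500,.045),SinA=s(60,483,.045),SinB=s(405,490,.045),
 railU1=t(130,90,.03),railU2=t(390,112,.03),railL1=t(90,358,.03),railL2=t(310,382,.03),
 shT=t(180,188,.09),shS=s(209,347,.09),
 fB1=s(118,390,0),fB2=s(364,395,0),fW1=s(115,298,.063),fW2=s(370,303,.063),
 fspot1=t(355,147,.09),fspot2=t(335,322,.09),m1=t(493,164,.09),m2=t(477,340,.09),r1=t(636,174,.09),r2=t(617,350,.09),
 rearW1=t(725,155,.063),rearW2=t(700,415,.063),rearL=t(583,400,.063),midL=t(447,390,.063),frL=t(306,370,.063),
 Rt1=s(145,55,.107),Rt2=s(362,57,.107),M1=s(135,130,.107),M2=s(368,130,.107),F1=s(122,205,.107),F2=s(370,208,.107)).items():pr(n,p)
E
```

```text
[ 0.36341645 -0.04606349  1.4613514 ] [0.63969826 1.04058392 0.77264838]
bdA [657.  200.3  45. ]
bdB [492.8 218.9  45. ]
SbdA [659.4 208.3  45. ]
SbdB [493.4 223.   45. ]
SinA [653.8 202.4  45. ]
SinB [495.7 216.   45. ]
railU1 [643.9 190.3  30. ]
railU2 [631.8  51.5  30. ]
railL1 [500.5 208.2  30. ]
railL2 [487.9  92.3  30. ]
shT [581.4 153.8  90. ]
shS [582.6 162.3  90. ]
fB1 [624.1  79.8   0. ]
fB2 [498.2  91.    0. ]
fW1 [624.6  85.3  63. ]
fW2 [498.3  96.6  63. ]
fspot1 [602.5  65.1  90. ]
fspot2 [513.   74.2  90. ]
m1 [593.7  -5.1  90. ]
m2 [503.9   2.6  90. ]
r1 [588.5 -77.7  90. ]
r2 [498.8 -67.9  90. ]
rearW1 [ 602.9 -124.4   63. ]
rearW2 [ 468.2 -110.6   63. ]
rearL [475.8 -50.8  63. ]
midL [480.9  18.8  63. ]
frL [491.2  91.2  63. ]
Rt1 [602.7 -76.3 107. ]
Rt2 [484.9 -67.3 107. ]
M1 [610.9  -0.7 107. ]
M2 [490.3   6.3 107. ]
F1 [619.8  67.7 107. ]
F2 [497.8  77.4 107. ]
```

```bash
cat >> h.py <<'E'
from scipy.spatial.transform import Rotation as Ro
def delta(s,xyz,yaw,tilt=0):
    """tool delta to world xyz, tool y at angle yaw (deg) from world x, fingers tilted toward push dir"""
    R0=Ro.from_rotvec(s["tool_rot"])
    y=np.array([np.cos(np.radians(yaw)),np.sin(np.radians(yaw)),0]);z=np.array([0,0,-1.])
    R=Ro.from_matrix(np.c_[np.cross(y,z),y,z])
    # tilt: fingers lean to +push (push = z_world x y_tool)
    R=Ro.from_rotvec(np.radians(tilt)*y)*R
    d=R0.inv()
    return np.round(d.apply(np.array(xyz)-s["position"])*1000,1),np.round((d*R).as_rotvec(degrees=True),1)
def st(s):
    return dict(t=round(float(s["time"]),2),p=np.round(s["position"]*1000,1).tolist(),f=np.round(s["ft_force"],1).tolist(),g=round(float(s["grip_width"]),2),gf=round(float(s["grip_force"]),1),y=np.round(Ro.from_rotvec(s["tool_rot"]).as_matrix()[:,1:],3).T.tolist())
E
python3 - <<'E'
from h import *
from bench import ctrl
print(*delta(ctrl.get_state(),[.581,.154,.2],-5.3))
E
```

```text
[-465.1 -268.8   22.1] [-0.1  0.1 70.8]
```

```bash
python3 -m handwheel '[{"x":-0.035,"y":-0.02,"z":0,"wz":5},{"x":-0.07,"y":-0.04,"z":0,"wz":11},{"x":-0.105,"y":-0.06,"z":0,"wz":17},{"x":-0.14,"y":-0.08,"wz":23},{"x":-0.175,"y":-0.1,"wz":29},{"x":-0.21,"y":-0.12,"wz":35},{"x":-0.245,"y":-0.14,"wz":41},{"x":-0.28,"y":-0.16,"wz":47},{"x":-0.315,"y":-0.18,"wz":53},{"x":-0.35,"y":-0.2,"wz":59}]' 0.07 15
python3 - <<'E'
from h import *
from bench import ctrl
s=ctrl.get_state();print(st(s),*delta(s,[.581,.154,.15],-5.3))
E
```

```text
{'t': 0.1, 'p': [268.9, 591.2, 221.6], 'f': [1.0, 0.5, -0.9], 'g': 1.0, 'gf': 0.0, 'y': [[0.414, 0.91, -0.002], [-0.001, -0.002, -1.0]]} [-465.1 -268.7   72.1] [-0.1  0.1 70.8]invalid input at $[0]: expected keys x, y, z, wx, wy, wz
```

```bash
python3 -m handwheel '[{"x":-0.035,"y":-0.02,"z":0,"wx":0,"wy":0,"wz":5},{"x":-0.07,"y":-0.04,"z":0,"wx":0,"wy":0,"wz":11},{"x":-0.105,"y":-0.06,"z":0,"wx":0,"wy":0,"wz":17},{"x":-0.14,"y":-0.08,"z":0,"wx":0,"wy":0,"wz":23},{"x":-0.175,"y":-0.1,"z":0,"wx":0,"wy":0,"wz":29},{"x":-0.21,"y":-0.12,"z":0,"wx":0,"wy":0,"wz":35},{"x":-0.245,"y":-0.14,"z":0,"wx":0,"wy":0,"wz":41},{"x":-0.28,"y":-0.16,"z":0,"wx":0,"wy":0,"wz":47},{"x":-0.315,"y":-0.18,"z":0,"wx":0,"wy":0,"wz":53},{"x":-0.35,"y":-0.2,"z":0,"wx":0,"wy":0,"wz":59}]' 0.07 15
python3 - <<'E'
from h import *
from bench import ctrl
s=ctrl.get_state();print(st(s),*delta(s,[.581,.154,.15],-5.3))
E
```

```text
time: 0.93
position: [0.5055, 0.2629, 0.2223]
tool_rot: [-2.097, -2.339, 0.0]
ft_force: [1.1, 1.2, -0.4]
grip_width: 0.8
grip_force: 0.0
{'t': 0.93, 'p': [505.5, 262.9, 222.3], 'f': [1.1, 1.2, -0.4], 'g': 0.8, 'gf': 0.0, 'y': [[0.994, 0.109, -0.0], [-0.0, -0.0, -1.0]]} [-116.5   63.2   72.3] [-0.   0.  11.6]
```

```bash
python3 -m handwheel '[{"x":-0.03,"y":0.016,"z":0.016,"wx":0,"wy":0,"wz":4},{"x":-0.058,"y":0.032,"z":0.03,"wx":0,"wy":0,"wz":8},{"x":-0.09,"y":0.048,"z":0.048,"wx":0,"wy":0,"wz":11.6},{"x":-0.1165,"y":0.063,"z":0.062,"wx":0,"wy":0,"wz":11.6},{"x":-0.1165,"y":0.063,"z":0.062,"wx":0,"wy":0,"wz":11.6},{"x":-0.1165,"y":0.063,"z":0.062,"wx":0,"wy":0,"wz":11.6}]' 0.07 15
python3 - <<'E'
from h import *
from bench import ctrl
import cv2
s=ctrl.get_state();print(st(s),*delta(s,[.581,.154,.041],-5.3))
a=[]
for n,c in(("top",(240,150)),("side",(270,160))):
    d=ctrl.get_image(n);np.savez(n+"1.npz",**d)
    a.append(cv2.resize(d["image"][c[1]:c[1]+120,c[0]:c[0]+80,::-1],None,fx=5,fy=5,interpolation=cv2.INTER_CUBIC))
    print(n,proj(d,s["position"]),proj(d,[.582,.154,0.04]))
cv2.imwrite("pics/z1.png",np.hstack(a))
E
```

```text
time: 1.43
position: [0.5807, 0.1533, 0.159]
tool_rot: [-2.322, -2.116, 0.005]
ft_force: [-0.2, 0.5, 0.4]
grip_width: 0.804
grip_force: 0.0
{'t': 1.43, 'p': [580.7, 153.3, 159.0], 'f': [-0.2, 0.5, 0.4], 'g': 0.8, 'gf': 0.0, 'y': [[0.996, -0.093, -0.002], [-0.003, -0.002, -1.0]]} [  1.    0.5 118. ] [-0.1  0.1 -0. ]
top [261.92423974 184.89012622] [266.85694414 190.16778771]
side [322.06904185 207.41342509] [321.36487959 248.36381013]
```

View pics/z1.png

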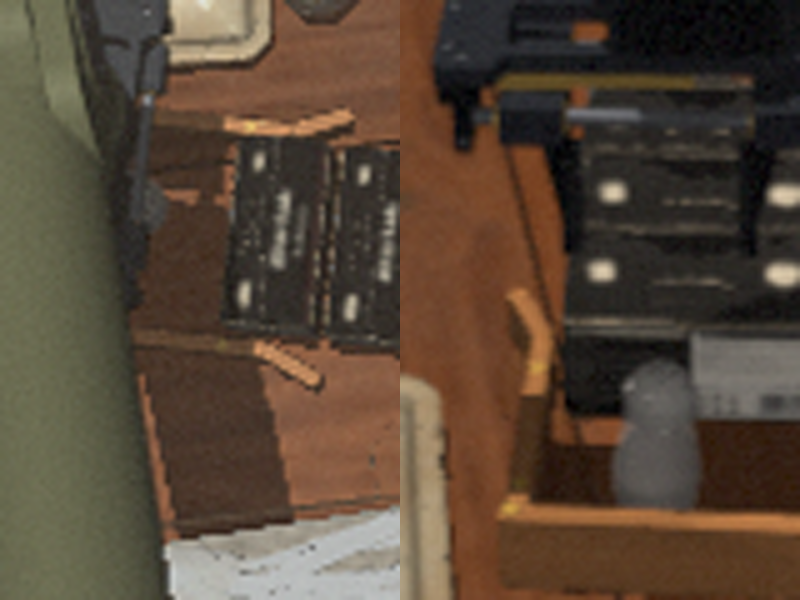

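The side view shows the fingertips centred at about column 322, straddling the shaker at column 321.6, so they line up. I'll descend, grip and lift.

```bash
python3 -m handwheel '[{"x":0.001,"y":0.001,"z":0.03,"wx":0,"wy":0,"wz":0},{"x":0.001,"y":0.001,"z":0.06,"wx":0,"wy":0,"wz":0},{"x":0.001,"y":0.001,"z":0.09,"wx":0,"wy":0,"wz":0},{"x":0.001,"y":0.001,"z":0.118,"wx":0,"wy":0,"wz":0},{"x":0.001,"y":0.001,"z":0.118,"wx":0,"wy":0,"wz":0},{"x":0.001,"y":0.001,"z":0.118,"wx":0,"wy":0,"wz":0}]' 0.07 15
python3 -m handwheel '[{"x":0,"y":0,"z":0,"wx":0,"wy":0,"wz":0},{"x":0,"y":0,"z":0,"wx":0,"wy":0,"wz":0},{"x":0,"y":0,"z":0,"wx":0,"wy":0,"wz":0},{"x":0,"y":0,"z":0,"wx":0,"wy":0,"wz":0},{"x":0,"y":0,"z":0,"wx":0,"wy":0,"wz":0},{"x":0,"y":0,"z":0,"wx":0,"wy":0,"wz":0}]' 0 15
```

```text
time: 2.03
position: [0.5804, 0.1586, 0.0421]
tool_rot: [-2.313, -2.123, 0.003]
ft_force: [0.6, 0.2, 0.3]
grip_width: 0.804
grip_force: 0.0
time: 2.53
position: [0.5821, 0.1572, 0.0432]
tool_rot: [2.317, 2.121, 0.001]
ft_force: [-1.4, 0.5, 1.2]
grip_width: 0.439
grip_force: 11.5
```

```bash
python3 -m handwheel '[{"x":0,"y":0,"z":0,"wx":0,"wy":0,"wz":0},{"x":0,"y":0,"z":0,"wx":0,"wy":0,"wz":0}]' 0 15
python3 - <<'E'
from h import *
from bench import ctrl
import cv2
s=ctrl.get_state();print(st(s))
a=[]
for n,c in(("top",(240,150)),("side",(280,180))):
    d=ctrl.get_image(n)
    a.append(cv2.resize(d["image"][c[1]:c[1]+100,c[0]:c[0]+80,::-1],None,fx=5,fy=5,interpolation=cv2.INTER_CUBIC))
cv2.imwrite("pics/z2.png",np.hstack(a))
E
```

```text
time: 2.7
position: [0.5821, 0.157, 0.0431]
tool_rot: [2.317, 2.121, 0.001]
ft_force: [-1.3, -0.8, 2.9]
grip_width: 0.433
grip_force: 15.1
{'t': 2.7, 'p': [582.1, 157.0, 43.1], 'f': [-1.3, -0.8, 2.9], 'g': 0.43, 'gf': 15.1, 'y': [[0.996, -0.088, 0.0], [0.0, 0.0, -1.0]]}
```

View pics/z2.png

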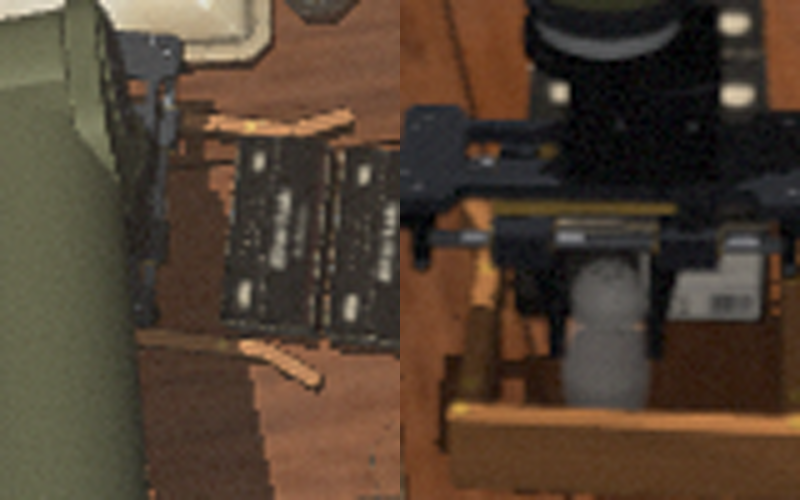

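The side view shows the shaker upright and gripped at its waist (panel ≈(608,330)). I'll lift it and carry it over the back board to the free spot.

```bash
python3 -m handwheel '[{"x":0,"y":0,"z":-0.02,"wx":0,"wy":0,"wz":0},{"x":0,"y":0,"z":-0.045,"wx":0,"wy":0,"wz":0},{"x":0,"y":0,"z":-0.07,"wx":0,"wy":0,"wz":0},{"x":0,"y":0,"z":-0.09,"wx":0,"wy":0,"wz":0},{"x":0.02,"y":-0.005,"z":-0.09,"wx":0,"wy":0,"wz":0},{"x":0.045,"y":-0.01,"z":-0.09,"wx":0,"wy":0,"wz":0},{"x":0.07,"y":-0.015,"z":-0.09,"wx":0,"wy":0,"wz":0},{"x":0.095,"y":-0.02,"z":-0.09,"wx":0,"wy":0,"wz":0},{"x":0.12,"y":-0.025,"z":-0.09,"wx":0,"wy":0,"wz":0},{"x":0.14,"y":-0.03,"z":-0.09,"wx":0,"wy":0,"wz":0}]'
python3 - <<'E'
from h import *
from bench import ctrl
import cv2
ctrl.get_image("top")
s=ctrl.get_state();print(st(s))
d=ctrl.get_image("side")
cv2.imwrite("pics/z3.png",cv2.resize(d["image"][150:350,150:420,::-1],None,fx=2.5,fy=2.5,interpolation=cv2.INTER_CUBIC))
E
```

```text
time: 3.63
position: [0.5634, 0.3016, 0.1317]
tool_rot: [-2.315, -2.122, 0.001]
ft_force: [0.3, -0.2, -1.5]
grip_width: 0.427
grip_force: 14.7
{'t': 3.68, 'p': [561.6, 307.3, 131.6], 'f': [-1.0, 4.3, -1.2], 'g': 0.43, 'gf': 14.7, 'y': [[0.997, -0.081, -0.002], [-0.002, 0.004, -1.0]]}
```

View pics/z3.png

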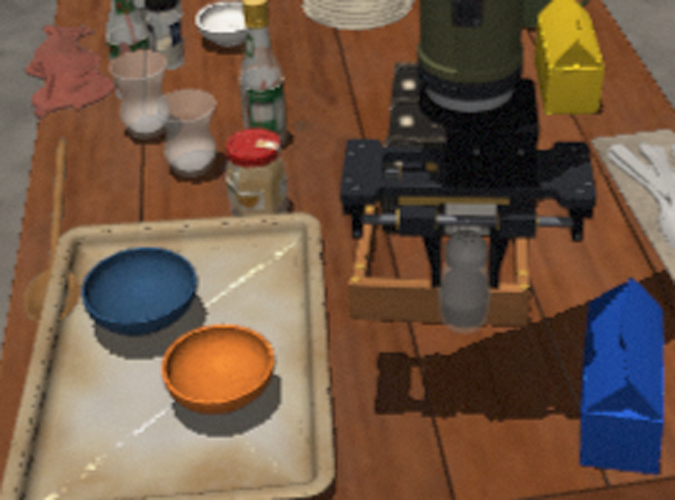

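The shaker is held upright clear of the board, over open cart top between the tray and the blue carton. I'll lower it and release.

```bash
python3 -m handwheel '[{"x":0,"y":0,"z":0,"wx":0,"wy":0,"wz":0},{"x":0,"y":0,"z":0.025,"wx":0,"wy":0,"wz":0},{"x":0,"y":0,"z":0.05,"wx":0,"wy":0,"wz":0},{"x":0,"y":0,"z":0.07,"wx":0,"wy":0,"wz":0},{"x":0,"y":0,"z":0.08,"wx":0,"wy":0,"wz":0},{"x":0,"y":0,"z":0.085,"wx":0,"wy":0,"wz":0},{"x":0,"y":0,"z":0.088,"wx":0,"wy":0,"wz":0},{"x":0,"y":0,"z":0.088,"wx":0,"wy":0,"wz":0},{"x":0,"y":0,"z":0.088,"wx":0,"wy":0,"wz":0}]'
python3 -m handwheel '[{"x":0,"y":0,"z":0,"wx":0,"wy":0,"wz":0},{"x":0,"y":0,"z":0,"wx":0,"wy":0,"wz":0},{"x":0,"y":0,"z":0,"wx":0,"wy":0,"wz":0},{"x":0,"y":0,"z":0,"wx":0,"wy":0,"wz":0},{"x":0,"y":0,"z":0,"wx":0,"wy":0,"wz":0}]' 0.075 15
```

```text
time: 4.48
position: [0.5653, 0.2993, 0.0458]
tool_rot: [2.317, 2.12, 0.003]
ft_force: [0.3, 0.2, -0.7]
grip_width: 0.436
grip_force: 14.7
time: 4.9
position: [0.5646, 0.2994, 0.045]
tool_rot: [2.317, 2.121, 0.001]
ft_force: [-0.5, 0.4, -0.5]
grip_width: 0.724
grip_force: 0.0
```

```bash
python3 -m handwheel '[{"x":0,"y":0,"z":-0.015,"wx":0,"wy":0,"wz":0},{"x":0,"y":0,"z":-0.045,"wx":0,"wy":0,"wz":0},{"x":0,"y":0,"z":-0.08,"wx":0,"wy":0,"wz":0},{"x":0,"y":0,"z":-0.12,"wx":0,"wy":0,"wz":0},{"x":-0.02,"y":0,"z":-0.15,"wx":0,"wy":0,"wz":0},{"x":-0.06,"y":0,"z":-0.16,"wx":0,"wy":0,"wz":0},{"x":-0.1,"y":0,"z":-0.16,"wx":0,"wy":0,"wz":0},{"x":-0.14,"y":0,"z":-0.16,"wx":0,"wy":0,"wz":0},{"x":-0.18,"y":0,"z":-0.16,"wx":0,"wy":0,"wz":0},{"x":-0.22,"y":0,"z":-0.16,"wx":0,"wy":0,"wz":0}]'
python3 -m handwheel '[{"x":-0.04,"y":0,"z":0,"wx":0,"wy":0,"wz":0},{"x":-0.08,"y":0,"z":0,"wx":0,"wy":0,"wz":0},{"x":-0.12,"y":0,"z":0,"wx":0,"wy":0,"wz":0},{"x":-0.16,"y":0,"z":0,"wx":0,"wy":0,"wz":0},{"x":-0.2,"y":0,"z":0,"wx":0,"wy":0,"wz":0},{"x":-0.24,"y":0,"z":0,"wx":0,"wy":0,"wz":0},{"x":-0.27,"y":0.0,"z":0,"wx":0,"wy":0,"wz":0},{"x":-0.27,"y":0,"z":0,"wx":0,"wy":0,"wz":0},{"x":-0.27,"y":0,"z":0,"wx":0,"wy":0,"wz":0}]' 0.04 15
python3 - <<'E'
from h import *
from bench import ctrl
import cv2
s=ctrl.get_state();print(st(s),*delta(s,[.533,-.19,.15],-5.3,30))
d=ctrl.get_image("side");np.savez("side2.npz",**d);im=d["image"]
# shaker blob: pixels near predicted column
print("shaker proj base/top",proj(d,[.564,.3,0]),proj(d,[.564,.3,.09]))
T=np.load("top0.npz");h=cv2.cvtColor(T["image"],cv2.COLOR_RGB2HSV)
m=cv2.inRange(h,(22,120,80),(35,255,255));n,l,stt,c=cv2.connectedComponentsWithStats(m);i=1+stt[1:,4].argmax();x,y,w,hh=stt[i,:4];print("yellow",onz(T,(x,y),.1),onz(T,(x+w,y+hh),.06))
cv2.imwrite("pics/z4.png",cv2.resize(im[100:340,270:430,::-1],None,fx=2.5,fy=2.5,interpolation=cv2.INTER_CUBIC))
E
```

```text
time: 5.73
position: [0.5445, 0.0782, 0.205]
tool_rot: [2.317, 2.121, 0.002]
ft_force: [1.1, 0.3, 0.6]
grip_width: 0.86
grip_force: 0.0
time: 6.48
position: [0.5205, -0.1914, 0.2048]
tool_rot: [2.322, 2.115, 0.0]
ft_force: [-0.6, 1.0, 0.2]
grip_width: 0.464
grip_force: 0.0
{'t': 6.48, 'p': [520.5, -191.4, 204.8], 'f': [-0.6, 1.0, 0.2], 'g': 0.46, 'gf': 0.0, 'y': [[0.996, -0.093, 0.0], [0.0, -0.0, -1.0]]} [ 2.5 12.3 54.8] [ 0. 30. -0.]
shaker proj base/top [333.65274116 304.75433893] [334.3951838  274.12987277]
yellow [ 0.42111019 -0.12937293  0.1       ] [ 0.35304328 -0.2646425   0.06      ]
```

View pics/z4.png

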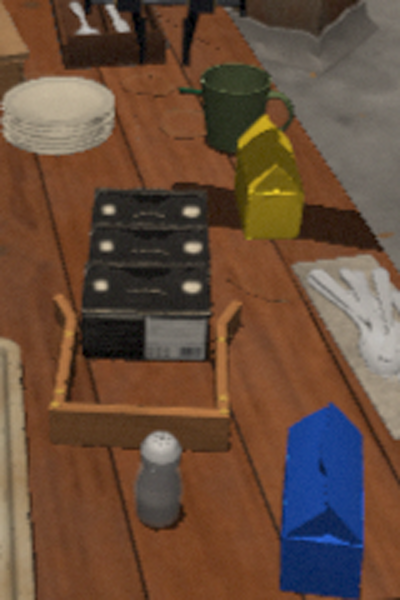

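The shaker stands upright outside the bay. The cartons look undisturbed, with the front one in the mouth at (146,330), and the path behind the row is clear. I'll tilt the tool and go down behind the rear carton.

```bash
python3 -m handwheel '[{"x":0,"y":0.004,"z":0,"wx":0,"wy":6,"wz":0},{"x":0,"y":0.008,"z":0.01,"wx":0,"wy":12,"wz":0},{"x":0,"y":0.012,"z":0.03,"wx":0,"wy":18,"wz":0},{"x":0,"y":0.014,"z":0.05,"wx":0,"wy":24,"wz":0},{"x":0,"y":0.014,"z":0.08,"wx":0,"wy":30,"wz":0},{"x":0,"y":0.014,"z":0.11,"wx":0,"wy":30,"wz":0},{"x":0,"y":0.014,"z":0.13,"wx":0,"wy":30,"wz":0},{"x":0,"y":0.014,"z":0.13,"wx":0,"wy":30,"wz":0}]'
python3 - <<'E'
from h import *
from bench import ctrl
import cv2
s=ctrl.get_state();print(st(s),s["joint_positions"].round(2),*delta(s,[.533,-.19,.02],-5.3,30))
a=[]
for n,c in(("top",(290,160)),("side",(280,130))):
    d=ctrl.get_image(n)
    a.append(cv2.resize(d["image"][c[1]:c[1]+100,c[0]:c[0]+100,::-1],None,fx=4,fy=4,interpolation=cv2.INTER_CUBIC))
cv2.imwrite("pics/z5.png",np.hstack(a))
E
```

```text
time: 7.2
position: [0.5328, -0.187, 0.0694]
tool_rot: [-2.014, -1.842, -0.535]
ft_force: [0.6, 0.7, 0.1]
grip_width: 0.456
grip_force: 0.0
{'t': 7.2, 'p': [532.8, -187.0, 69.4], 'f': [0.6, 0.7, 0.1], 'g': 0.46, 'gf': 0.0, 'y': [[0.996, -0.086, -0.009], [0.036, 0.502, -0.864]]} [ 0.11  0.53  0.61  1.7  -0.72  1.41  0.88] [-27.4   0.9  41.2] [-0.6 -0.2  0.1]
```

View pics/z5.png

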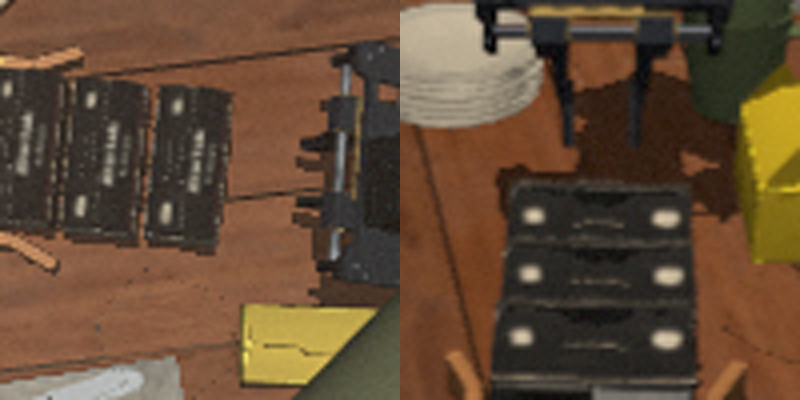

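The top panel shows the fingers (panel ≈(310,175)) centred behind the rear carton (its centre row ≈170). Next I go down and approach the face.

```bash
python3 -m handwheel '[{"x":-0.012,"y":0,"z":0.021,"wx":0,"wy":0,"wz":0},{"x":-0.024,"y":0,"z":0.042,"wx":0,"wy":0,"wz":0},{"x":-0.0065,"y":0,"z":0.052,"wx":0,"wy":0,"wz":0},{"x":0.007,"y":0,"z":0.06,"wx":0,"wy":0,"wz":0},{"x":0.016,"y":0,"z":0.065,"wx":0,"wy":0,"wz":0},{"x":0.016,"y":0,"z":0.065,"wx":0,"wy":0,"wz":0},{"x":0.016,"y":0,"z":0.065,"wx":0,"wy":0,"wz":0}]'
python3 - <<'E'
from h import *
from bench import ctrl
s=ctrl.get_state();print(st(s))
E
```

```text
time: 7.88
position: [0.5407, -0.1431, 0.0282]
tool_rot: [-2.017, -1.853, -0.544]
ft_force: [0.4, -0.6, 0.8]
grip_width: 0.458
grip_force: 0.0
{'t': 7.88, 'p': [540.7, -143.1, 28.2], 'f': [0.4, -0.6, 0.8], 'g': 0.46, 'gf': 0.0, 'y': [[0.996, -0.085, 0.004], [0.046, 0.498, -0.866]]}
```

```bash
python3 -m handwheel '[{"x":-0.003,"y":0,"z":0.005,"wx":0,"wy":0,"wz":0},{"x":0.0005,"y":0,"z":0.007,"wx":0,"wy":0,"wz":0},{"x":0.004,"y":0,"z":0.009,"wx":0,"wy":0,"wz":0},{"x":0.006,"y":0,"z":0.0103,"wx":0,"wy":0,"wz":0},{"x":0.008,"y":0,"z":0.0115,"wx":0,"wy":0,"wz":0},{"x":0.01,"y":0,"z":0.0125,"wx":0,"wy":0,"wz":0},{"x":0.012,"y":0,"z":0.0137,"wx":0,"wy":0,"wz":0},{"x":0.0145,"y":0,"z":0.015,"wx":0,"wy":0,"wz":0},{"x":0.0165,"y":0,"z":0.0163,"wx":0,"wy":0,"wz":0},{"x":0.0185,"y":0,"z":0.0175,"wx":0,"wy":0,"wz":0}]'
python3 -m handwheel '[{"x":0.002,"y":0,"z":0.0012,"wx":0,"wy":0,"wz":0},{"x":0.004,"y":0,"z":0.0023,"wx":0,"wy":0,"wz":0},{"x":0.006,"y":0,"z":0.0035,"wx":0,"wy":0,"wz":0},{"x":0.008,"y":0,"z":0.0046,"wx":0,"wy":0,"wz":0},{"x":0.01,"y":0,"z":0.0058,"wx":0,"wy":0,"wz":0},{"x":0.012,"y":0,"z":0.007,"wx":0,"wy":0,"wz":0},{"x":0.014,"y":0,"z":0.008,"wx":0,"wy":0,"wz":0},{"x":0.016,"y":0,"z":0.0092,"wx":0,"wy":0,"wz":0},{"x":0.018,"y":0,"z":0.0104,"wx":0,"wy":0,"wz":0},{"x":0.02,"y":0,"z":0.0115,"wx":0,"wy":0,"wz":0}]'
python3 - <<'E'
from h import *
from bench import ctrl
import cv2
s=ctrl.get_state();print(st(s))
d=ctrl.get_image("top");cv2.imwrite("pics/p1.png",d["image"][:,:,::-1])
def spots(d):
    g=cv2.cvtColor(d["image"],cv2.COLOR_RGB2HSV);m=((g[:,:,2]>130)&(g[:,:,1]<90)).astype("uint8");m=m[150:240,250:360]
    n,l,stt,c=cv2.connectedComponentsWithStats(m);return [(c[i]+[250,150],stt[i,4]) for i in range(1,n) if 3<stt[i,4]<60]
for T in(np.load("top0.npz"),d):
    for c,a in spots(T): print(np.round(onz(T,c,.085)*1000,1)[:2],a)
    print()
E
```

```text
time: 8.72
position: [0.5414, -0.1204, 0.0203]
tool_rot: [-2.021, -1.849, -0.54]
ft_force: [-0.4, -4.6, -0.1]
grip_width: 0.46
grip_force: 2.0
time: 9.55
position: [0.5434, -0.096, 0.0204]
tool_rot: [-2.019, -1.848, -0.541]
ft_force: [-0.5, -3.8, -0.8]
grip_width: 0.461
grip_force: 1.7
{'t': 9.55, 'p': [543.4, -96.0, 20.4], 'f': [-0.5, -3.8, -0.8], 'g': 0.46, 'gf': 1.7, 'y': [[0.996, -0.088, -0.0], [0.044, 0.498, -0.866]]}
[603.6  65.4] 5
[581.4 157.3] 52
[593.3  -5.4] 5
[575.6  48. ] 6
[565.4 -22.9] 5
[560.6 -96.7] 5
[551.9  50.3] 4
[526.6 -19.3] 4
[513.1  74.1] 8
[503.5   3.5] 8
[498.8 -68.5] 9

[ 614.7 -121.9] 6
[603.6  92.4] 5
[596.   24.6] 6
[589.8 -42.4] 5
[576.7  74.3] 6
[566.5   7. ] 6
[562.8 -62. ] 4
[ 535.  -114.6] 7
[536.7  77.8] 4
[531.6  10.8] 6
[526.2 -57.1] 5
[514.8 100.5] 8
[506.1  33. ] 5
[500.6 -35.9] 9
```

```bash
python3 -m handwheel '[{"x":0.002,"y":0,"z":0.0012,"wx":0,"wy":0,"wz":0},{"x":0.004,"y":0,"z":0.0023,"wx":0,"wy":0,"wz":0},{"x":0.006,"y":0,"z":0.0035,"wx":0,"wy":0,"wz":0},{"x":0.008,"y":0,"z":0.0046,"wx":0,"wy":0,"wz":0},{"x":0.01,"y":0,"z":0.0058,"wx":0,"wy":0,"wz":0},{"x":0.012,"y":0,"z":0.007,"wx":0,"wy":0,"wz":0},{"x":0.014,"y":0,"z":0.008,"wx":0,"wy":0,"wz":0},{"x":0.016,"y":0,"z":0.0092,"wx":0,"wy":0,"wz":0},{"x":0.018,"y":0,"z":0.0104,"wx":0,"wy":0,"wz":0},{"x":0.02,"y":0,"z":0.0115,"wx":0,"wy":0,"wz":0}]'
python3 -m handwheel '[{"x":0.002,"y":0,"z":0.0012,"wx":0,"wy":0,"wz":0},{"x":0.004,"y":0,"z":0.0023,"wx":0,"wy":0,"wz":0},{"x":0.006,"y":0,"z":0.0035,"wx":0,"wy":0,"wz":0},{"x":0.008,"y":0,"z":0.0046,"wx":0,"wy":0,"wz":0},{"x":0.01,"y":0,"z":0.0058,"wx":0,"wy":0,"wz":0},{"x":0.012,"y":0,"z":0.007,"wx":0,"wy":0,"wz":0},{"x":0.014,"y":0,"z":0.008,"wx":0,"wy":0,"wz":0},{"x":0.016,"y":0,"z":0.0092,"wx":0,"wy":0,"wz":0},{"x":0.018,"y":0,"z":0.0104,"wx":0,"wy":0,"wz":0},{"x":0.02,"y":0,"z":0.0115,"wx":0,"wy":0,"wz":0}]'
cat >> h.py <<'E'
def spots(d,zs=.085):
    import cv2
    g=cv2.cvtColor(d["image"],cv2.COLOR_RGB2HSV);m=((g[:,:,2]>130)&(g[:,:,1]<90)).astype("uint8");m=m[150:240,250:345]
    n,l,stt,c=cv2.connectedComponentsWithStats(m);P=[onz(d,c[i]+[250,150],zs)*1000 for i in range(1,n) if 3<stt[i,4]<60]
    A=sorted([p for p in P if p[0]>586],key=lambda p:-p[1]);B=sorted([p for p in P if p[0]<523],key=lambda p:-p[1])
    print(len(A),len(B))
    for a,b in zip(A,B):print("c",np.round((a+b)/2,1)[:2],"yaw",round(float(np.degrees(np.arctan2(b[1]-a[1],a[0]-b[0]))),1))
E
python3 - <<'E'
from h import *
from bench import ctrl
s=ctrl.get_state();print(st(s));spots(ctrl.get_image("top"))
E
```

```text
time: 10.43
position: [0.5454, -0.073, 0.0204]
tool_rot: [-2.019, -1.848, -0.541]
ft_force: [-0.1, -3.1, -1.0]
grip_width: 0.46
grip_force: 1.6
time: 11.27
position: [0.5475, -0.05, 0.0205]
tool_rot: [-2.019, -1.848, -0.541]
ft_force: [-0.5, -3.9, -0.2]
grip_width: 0.459
grip_force: 1.5
{'t': 11.27, 'p': [547.5, -50.0, 20.5], 'f': [-0.5, -3.9, -0.2], 'g': 0.46, 'gf': 1.5, 'y': [[0.996, -0.088, -0.0], [0.044, 0.498, -0.866]]}
1 3
c [567.6  35.4] yaw 66.1
```

```bash
python3 -m handwheel '[{"x":0.002,"y":0,"z":0.0012,"wx":0,"wy":0,"wz":0},{"x":0.004,"y":0,"z":0.0023,"wx":0,"wy":0,"wz":0},{"x":0.006,"y":0,"z":0.0035,"wx":0,"wy":0,"wz":0},{"x":0.008,"y":0,"z":0.0046,"wx":0,"wy":0,"wz":0},{"x":0.01,"y":0,"z":0.0058,"wx":0,"wy":0,"wz":0},{"x":0.012,"y":0,"z":0.007,"wx":0,"wy":0,"wz":0},{"x":0.014,"y":0,"z":0.008,"wx":0,"wy":0,"wz":0},{"x":0.016,"y":0,"z":0.0092,"wx":0,"wy":0,"wz":0},{"x":0.018,"y":0,"z":0.0104,"wx":0,"wy":0,"wz":0},{"x":0.02,"y":0,"z":0.0115,"wx":0,"wy":0,"wz":0}]'
python3 - <<'E'
from h import *
from bench import ctrl
import cv2
s=ctrl.get_state();print(st(s))
d=ctrl.get_image("top")
g=cv2.cvtColor(d["image"],cv2.COLOR_RGB2HSV);m=((g[:,:,2]>120)&(g[:,:,1]<100)).astype("uint8")[150:240,250:345]
n,l,q,c=cv2.connectedComponentsWithStats(m)
for i in range(1,n):
  if 2<q[i,4]<60:print(np.round(onz(d,c[i]+[250,150],.085)*1000,1)[:2],q[i,4])
E
```

```text
time: 12.15
position: [0.5495, -0.027, 0.0205]
tool_rot: [-2.019, -1.848, -0.541]
ft_force: [-0.4, -3.3, -1.2]
grip_width: 0.456
grip_force: 1.5
{'t': 12.15, 'p': [549.5, -27.0, 20.5], 'f': [-0.4, -3.3, -1.2], 'g': 0.46, 'gf': 1.5, 'y': [[0.996, -0.088, 0.0], [0.044, 0.498, -0.866]]}
[619.9 -51.2] 7
[611.5 160.3] 6
[602.9  92.9] 4
[596.7  24.9] 5
[584.6 144. ] 8
[575.   75.4] 6
[568.8   7.6] 6
[572.2 -47.8] 3
[560.4 145.2] 4
[546.8 148.3] 8
[551.2  77.6] 5
[543.4 -44.4] 8
[537.1  10.6] 11
[537.4  79.9] 7
[522.3 168.2] 9
[512.2 101.1] 9
[507.3  33.8] 9
[496.9 -40. ] 3
```

```bash
python3 -m handwheel '[{"x":0.001,"y":0,"z":0.0006,"wx":0,"wy":0,"wz":0},{"x":0.002,"y":0,"z":0.0012,"wx":0,"wy":0,"wz":0},{"x":0.003,"y":0,"z":0.0017,"wx":0,"wy":0,"wz":0},{"x":0.004,"y":0,"z":0.0023,"wx":0,"wy":0,"wz":0},{"x":0.005,"y":0,"z":0.0029,"wx":0,"wy":0,"wz":0},{"x":0.006,"y":0,"z":0.0035,"wx":0,"wy":0,"wz":0},{"x":0.007,"y":0,"z":0.004,"wx":0,"wy":0,"wz":0},{"x":0.008,"y":0,"z":0.0046,"wx":0,"wy":0,"wz":0},{"x":0.009,"y":0,"z":0.0052,"wx":0,"wy":0,"wz":0},{"x":0.01,"y":0,"z":0.0058,"wx":0,"wy":0,"wz":0}]'
python3 -m handwheel '[{"x":0.001,"y":0,"z":0.0006,"wx":0,"wy":0,"wz":0},{"x":0.002,"y":0,"z":0.0012,"wx":0,"wy":0,"wz":0},{"x":0.003,"y":0,"z":0.0017,"wx":0,"wy":0,"wz":0},{"x":0.0035,"y":0,"z":0.002,"wx":0,"wy":0,"wz":0}]'
```

```text
time: 13.03
position: [0.5505, -0.0157, 0.0205]
tool_rot: [-2.019, -1.848, -0.541]
ft_force: [-0.6, -3.0, -1.2]
grip_width: 0.459
grip_force: 1.5
time: 13.37
position: [0.5509, -0.0115, 0.0205]
tool_rot: [-2.019, -1.848, -0.541]
ft_force: [-0.3, -2.5, -2.5]
grip_width: 0.457
grip_force: 1.5
```

```bash
python3 -m handwheel '[{"x":0.0005,"y":0,"z":0.0003,"wx":0,"wy":0,"wz":0},{"x":0.001,"y":0,"z":0.0006,"wx":0,"wy":0,"wz":0},{"x":0.0015,"y":0,"z":0.0009,"wx":0,"wy":0,"wz":0},{"x":0.002,"y":0,"z":0.0012,"wx":0,"wy":0,"wz":0}]'
```

```text
time: 13.7
position: [0.5511, -0.0095, 0.0205]
tool_rot: [-2.019, -1.848, -0.541]
ft_force: [0.8, -3.6, -1.2]
grip_width: 0.459
grip_force: 1.6
```

Not against the board yet, since the force is unchanged. I'll creep on.

```bash
python3 -m handwheel '[{"x":0.0005,"y":0,"z":0.0003,"wx":0,"wy":0,"wz":0},{"x":0.001,"y":0,"z":0.0006,"wx":0,"wy":0,"wz":0},{"x":0.0015,"y":0,"z":0.0009,"wx":0,"wy":0,"wz":0},{"x":0.002,"y":0,"z":0.0012,"wx":0,"wy":0,"wz":0}]'
```

```text
time: 14.03
position: [0.5513, -0.0083, 0.0204]
tool_rot: [-2.021, -1.849, -0.54]
ft_force: [-2.1, -6.2, 0.9]
grip_width: 0.459
grip_force: 3.4
```

```bash
python3 -m handwheel '[{"x":0.0005,"y":0,"z":0.0003,"wx":0,"wy":0,"wz":0},{"x":0.001,"y":0,"z":0.0006,"wx":0,"wy":0,"wz":0},{"x":0.0015,"y":0,"z":0.0009,"wx":0,"wy":0,"wz":0}]'
```

```text
time: 14.28
position: [0.5513, -0.0081, 0.0203]
tool_rot: [-2.023, -1.849, -0.539]
ft_force: [-3.0, -9.5, 1.8]
grip_width: 0.459
grip_force: 4.9
```

```bash
python3 - <<'E'
from h import *
from bench import ctrl
import cv2
s=ctrl.get_state();print(st(s))
d=ctrl.get_image("top");t=d["image"][160:230,240:340,::-1]
e=ctrl.get_image("side");u=e["image"][190:290,280:380,::-1]
cv2.imwrite("pics/z6.png",np.hstack([cv2.copyMakeBorder(cv2.resize(t,None,fx=4.2,fy=4.2,interpolation=3),0,86,0,0,0),cv2.resize(u,(380,380),interpolation=3)]))
E
```

```text
{'t': 14.28, 'p': [551.3, -8.1, 20.3], 'f': [-3.0, -9.5, 1.8], 'g': 0.46, 'gf': 4.9, 'y': [[0.996, -0.09, 0.001], [0.045, 0.495, -0.868]]}
```

View pics/z6.png

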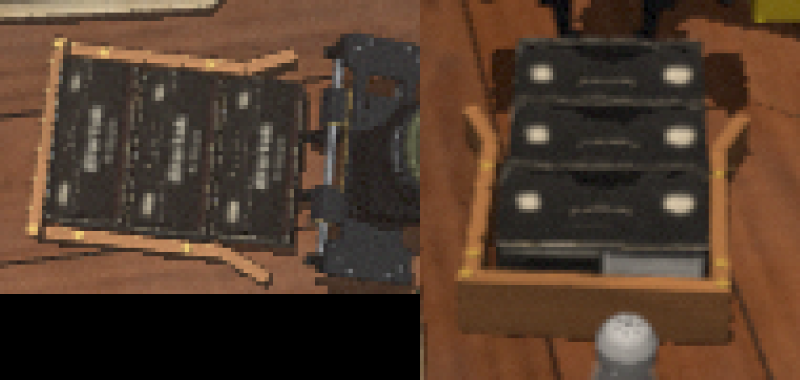

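The picture shows the front carton against the back board and the row closed up between the rails, with the shaker standing outside. The TCP stopped at y = -8 mm as the force rose, which is where home was predicted. I'll press once more lightly, back off straight and verify by numbers.

```bash
python3 -m handwheel '[{"x":0.0007,"y":0,"z":0.0004,"wx":0,"wy":0,"wz":0},{"x":0.0014,"y":0,"z":0.0008,"wx":0,"wy":0,"wz":0},{"x":0.0014,"y":0,"z":0.0008,"wx":0,"wy":0,"wz":0}]'
python3 -m handwheel '[{"x":-0.003,"y":0,"z":-0.0017,"wx":0,"wy":0,"wz":0},{"x":-0.01,"y":0,"z":-0.0058,"wx":0,"wy":0,"wz":0},{"x":-0.03,"y":0,"z":-0.0173,"wx":0,"wy":0,"wz":0},{"x":-0.052,"y":0,"z":-0.03,"wx":0,"wy":0,"wz":0},{"x":-0.07,"y":0,"z":-0.05,"wx":0,"wy":0,"wz":0},{"x":-0.07,"y":0,"z":-0.09,"wx":0,"wy":0,"wz":0},{"x":-0.07,"y":0,"z":-0.13,"wx":0,"wy":0,"wz":0},{"x":-0.07,"y":0,"z":-0.13,"wx":0,"wy":0,"wz":0}]'
python3 - <<'E'
from h import *
from bench import ctrl
import cv2
print(st(ctrl.get_state()))
d=ctrl.get_image("top");cv2.imwrite("pics/end.png",d["image"][:,:,::-1])
e=ctrl.get_image("side")
print("diff vs start, bystander areas:",[int(cv2.absdiff(d["image"],np.load("top0.npz")["image"])[a:b,c:f].max(2).__gt__(50).sum()) for a,b,c,f in((90,165,295,445),(230,262,345,395),(225,265,405,442))])
for n,D,zs,(r0,r1,c0,c1),cy in(("top",d,.085,(150,240,250,345),0),("side",e,.085,(190,270,295,375),0)):
  g=cv2.cvtColor(D["image"],cv2.COLOR_RGB2HSV);m=((g[:,:,2]>120)&(g[:,:,1]<100)).astype("uint8")[r0:r1,c0:c1]
  k,l,q,c=cv2.connectedComponentsWithStats(m)
  P=[onz(D,c[i]+[c0,r0],zs)*1000 for i in range(1,k) if 2<q[i,4]<90]
  for a in P:
    for b in P:
      v=b-a
      if 84<-v[0]<96 and 0<v[1]<18: print(n,np.round((a+b)/2,1)[:2],"yaw",round(float(np.degrees(np.arctan2(v[1],-v[0]))),1))
E
```

```text
time: 14.63
position: [0.5514, -0.0081, 0.0203]
tool_rot: [-2.025, -1.849, -0.538]
ft_force: [-3.3, -11.8, 1.6]
grip_width: 0.458
grip_force: 5.7
time: 15.3
position: [0.5437, -0.1347, 0.1045]
tool_rot: [-2.028, -1.851, -0.551]
ft_force: [1.1, -1.4, 0.1]
grip_width: 0.461
grip_force: 0.0
{'t': 15.3, 'p': [543.7, -134.7, 104.5], 'f': [1.1, -1.4, 0.1], 'g': 0.46, 'gf': 0.0, 'y': [[0.996, -0.093, 0.01], [0.055, 0.495, -0.867]]}
diff vs start, bystander areas: [0, 652, 36]
top [567.5 183.7] yaw 5.2
top [559.1 116.4] yaw 5.2
top [553.2  48.4] yaw 4.7
side [555.4  54.9] yaw 4.9
side [561.2 122.1] yaw 4.8
side [569.4 189.6] yaw 4.4
```

```bash
python3 -c "
from bench import ctrl
print(ctrl.close_job())"
```

```text
the job is handed in; nothing more can be done
None
```

The job is handed in at about 15 s of the 64 s allowed: the shaker stands upright outside the bay, and the three cartons are home against the back board, closed up and in line to about 2 mm, pushed only by the rear one.

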